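Last honey jar out of the cold box

TASK

One last jar of honey is left standing somewhere on the floor of the cold box, in the long compartment at the back: raise the steel lid until it stops, and since it hangs over that compartment reach in at a slant, feel along the floor for the jar and lift it out. Stand it on the white platter in the gap midway between the two jars and in line with them; set it down rather than drop it, and never let it tip over. Do not shift the two other jars, and leave the lid up so that the box can be refilled.

Things in the scene. Friction and masses are not known exactly. Their poses are not given: they have to be found in the camera images.
- cold_box: Fixed stainless box, 200 (x) x 420 (y) x 90 mm high, 6 mm walls and floor. Origin: centre of the underside; +x to the rear, z up, the front (-x) faces the robot. A low divider along y, 25 mm high above the inner floor, 4 mm thick (x = 16 to 20 mm), parts the front compartment, which holds two butter blocks 35 mm high, from the rear one.
- jar_lane (a point): Middle of the rear compartment's flat bare floor: box x = 57 mm, y = 0, 6 mm above the counter. The compartment is 74 mm wide (x = 20 to 94 mm) and 408 mm long along the box's y. The honey jar is the only thing in it.
- lid (a joint): Angle of the box's steel lid in rad: 0 closed, 1.13 (65 degrees) fully open, against its stop. It may start slightly ajar. It swings up about the rear top edge and stays where it is left; lifting it by the handle takes 5 to 6 N. Fully open it overhangs the rear compartment, its front edge about 0.28 m above the counter.
- lid_handle (a point): Middle of the lid's black round bar handle (bar 11 mm thick, 120 mm long, along the box's y, with 29 mm of free space between bar and lid). When the lid is shut the bar lies 165 mm in front of the hinge axis and 47 mm above it, and it turns with the lid.
- lid_hinge (a point): Middle of the lid's hinge axis, which runs along the box's y at the rear top edge, 90 mm above the counter.
- honey_jar: The jar to find: upright round amber honey jar with a metal cap, 56 mm diameter, 66 mm high, 0.23 to 0.34 kg; pushing it along the floor takes 1.2 to 2.4 N. Origin: centre of its underside. It stands within 5 mm of the middle line of the rear compartment (box x = 57 mm) and within 75 mm of mid-length (box y); walls and lid hide it from the outside cameras.
- platter: White oblong ceramic platter, fixed, 150 (x) x 320 (y) mm, floor 5 mm thick, rim 10 mm high. Origin: centre of the underside; its y runs along the row of jars; its x points away from the robot.
- gap (a point): The middle of the gap in the row, on the platter's upper face, midway between jar_a and jar_b.
- jar_a: Like jar of honey, 56 mm diameter, 66 mm high, loose, standing on the platter 110 mm to the +y side of the gap. Origin: centre of its underside.
- jar_b: Like jar of honey, loose, standing on the platter 110 mm to the -y side of the gap. Origin: centre of its underside.
Not all that is in view belongs to the job. Leave any pink or red look-alike of the jar_b alone.

How it is judged:
By the outcome, as a careful person would: the job done as asked, in the order asked, and still so for the second after the job is handed in, with the robot touching nothing.
It also fails if it takes over 69 s, if anything falls off the work surface, if the arm or the gripper's body presses on something with over 40 N, if the wrist force passes 120 N, or if a joint passes its speed limit or range.

ROBOT

A 7-joint arm with a two-finger parallel gripper is mounted at the origin on the work surface. World frame = base frame: x ahead of the robot, y to its left, z up, the work surface at z = 0. Lengths are in m, angles in rad, forces in N, time in s.
With the tool pointing down it reaches from about 0.425 to 1.025 m from the base axis. Payload 9.4 kg.
Tool frame: the origin (TCP) lies at the very end of the fingers, on their centre line; the grasp point (between the pads) lies 19 mm behind it; y points along the fingers, z is the direction in which the jaws open and shut, and the axes are right-handed (so a half turn about y gives the same grasp; the last joint's range is limited). The gripper opens to 93 mm and grips with 3 to 60 N. Pads are 15 mm wide; open, the fingers measure 128 mm over their backs; the gripper's body (75 mm by 188 mm) begins 65 mm behind the grasp point.
Start: joints at [-1.283, 0.599, -0.003, 1.599, 0.002, 0.943, -0.08], TCP at [0.259, 0.677, 0.219] pointing down, gripper open.
Joint ranges: [-2.57, 2.57], [-0.35, 1.97], [-1.29, 1.29], [0.11, 2.56], [-1.05, 4.19], [0.11, 1.86], [-2.63, 2.63]. Speed limits (rad/s): [2.22, 2.22, 3.01, 3.01, 3.14, 3.14, 3.14].

INTERFACE

Orientations are given as a 3x3 rotation matrix whose columns are the frame's x, y, z axes.
In Python, from workcell import bot, imaging gives the robot as it stands.
- The arm moves only by the shell command python3 -m crank 'ROWS' [FORCE]. ROWS is JSON, a list of rows, each a list of 3 entries, a list of its own where there are three numbers: the closure, from 0 (fully open) to 1 (shut), then the shift along the world's x, y, z in mm, then the turn about the world's z in rad. In form: [[jaw, [x, y, z], turn], ...]. A call has 1 to 8 rows; each row shifts and turns the commanded pose from where the row before left it; what a row does not reach is not made up. A row lasts 1/12 s, in which the tool goes at most 41.7 mm and 7.16 degrees, less where a joint would pass 70% of its speed; a pose out of reach is approached as far as the arm can. A call with a gripper value outside its range is refused whole. The fingers move at their own pace and stop on an object; FORCE is the grip in N (left out, the last holds). Time passes only in rows, so rows that do not move let the fingers close. It gives the time, the measured TCP pose, the force and the opening at its end, in the units of the state.
- bot.read_state(): the state, without advancing time (a new reading comes with each control period).
- imaging.read_camera(name): name is "side" or "top" or "wrist"; returns a dict with "pixels" (384x512x3 uint8, red, green, blue), "z_map" (384x512 float32, m along the optical axis (not along the pixel's ray), 0 where there is no reading), "fx", "fy", "cx", "cy" (pixels), "T" (4x4, takes a point from camera to world coordinates). Camera axes: x right, y up, looking along -z (the intrinsics and any distortion apply to the point x, -y, -z); pixel columns grow to the right and rows downward; lengths in m; the calibration is good to about 2 mm. A picture is of the moment at which its call begins.
- bot.finish_job(): hands the job in, once; it reports no verdict.
The state is a dict: "t": time; "qpos": joint angles; "qd": joint speeds; "joint_efforts": joint torques, N m; "tcp_pos": TCP position; "ee_rot": TCP orientation; "contact_force": force on the tool from outside, world axes, zero at the start; "ft_torque": the same for the moment, N m; "finger_gap": opening from 0.0 (shut) to 1.0 (fully open).
Only numpy, scipy, OpenCV 4.12 (cv2) and the standard library are available. Lean on these libraries where they do the work, as an engineer would, in place of code of your own. Each camera call takes 0.05 s, during which the arm holds its last target.

## Working session

There is one attempt and no reset: what is moved stays moved. The work goes in short steps, Python scripts to look and compute and a shell command to move; the robot and the scene stay as the last step left them, time stands still between calls to the robot, and variables do not carry over. Pictures are saved under pics/ and viewed, and the job is handed in when it is done.

```bash
ls; mkdir -p pics; python3 - <<'E'
from workcell import bot, imaging
import cv2, numpy as np
s=bot.read_state()
for k,v in s.items(): print(k,np.round(v,3).tolist())
for n in ["side","top","wrist"]:
    d=imaging.read_camera(n)
    cv2.imwrite(f"pics/{n}0.png",d["pixels"][:,:,::-1]); np.savez(f"pics/{n}0.npz",**d)
    print(n,d["fx"],d["fy"],d["cx"],d["cy"],np.round(d["T"],3).tolist(), [k for k in d])
E
```

```text
pics
t 0.0
qpos [-1.283, 0.6, -0.003, 1.6, 0.002, 0.943, -0.08]
qd [-0.001, 0.0, 0.001, -0.0, -0.001, -0.001, 0.0]
joint_efforts [0.001, -76.506, 1.498, -25.236, -0.052, 0.017, 0.0]
tcp_pos [0.259, 0.677, 0.218]
ee_rot [[0.934, -0.0, 0.357], [-0.357, -0.001, 0.934], [0.0, -1.0, -0.002]]
contact_force [-0.78, 0.746, -0.217]
ft_torque [-0.001, 0.012, -0.012]
finger_gap 1.004
side 475.5790883939127 475.5790883939127 259.9386935312878 197.80549158302992 [[0.969, 0.192, -0.156, 0.245], [-0.248, 0.75, -0.613, -0.965], [-0.001, 0.633, 0.774, 1.181], [0.0, 0.0, 0.0, 1.0]] ['pixels', 'z_map', 'fx', 'fy', 'cx', 'cy', 'T']
top 427.83274117996405 427.83274117996405 246.47277721932463 181.65109919201853 [[-0.006, 0.995, -0.101, 0.348], [-1.0, -0.004, 0.018, -0.095], [0.017, 0.101, 0.995, 1.318], [0.0, 0.0, 0.0, 1.0]] ['pixels', 'z_map', 'fx', 'fy', 'cx', 'cy', 'T']
wrist 281.3110447457319 281.3110447457319 255.21281254014008 189.9204451865489 [[0.356, -0.894, -0.273, 0.182], [0.934, 0.34, 0.106, 0.705], [-0.002, -0.293, 0.956, 0.384], [0.0, 0.0, 0.0, 1.0]] ['pixels', 'z_map', 'fx', 'fy', 'cx', 'cy', 'T']
```

View pics/side0.png

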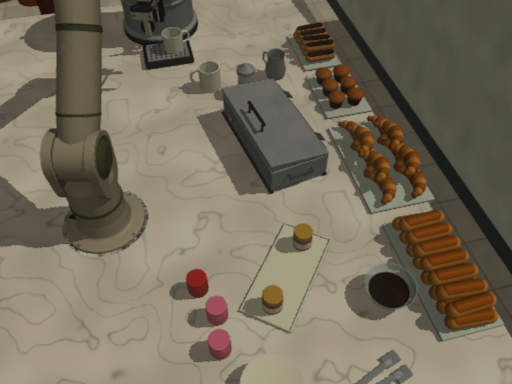

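View pics/top0.png

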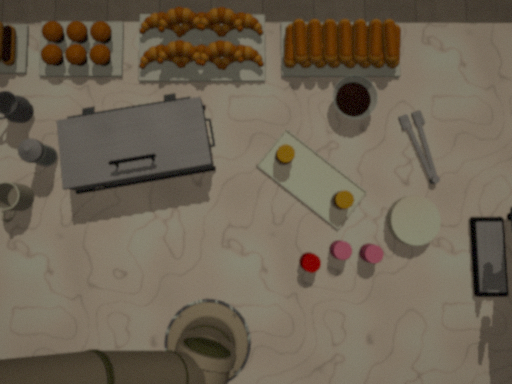

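View pics/wrist0.png

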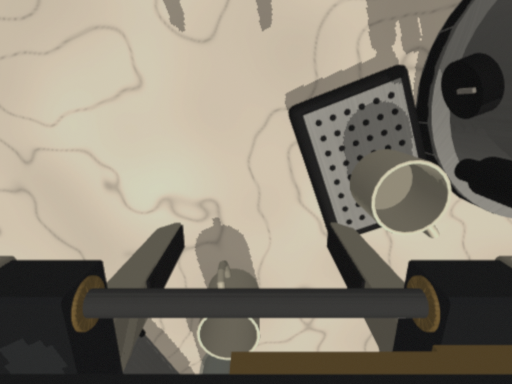

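The side view shows the box at (275,130) with the handle at (256,115), the platter with amber jars at (303,236) and (272,298), and pink or red jars at (197,283), (217,310) and (220,345). In the top view the amber jars are at (285,154) and (344,200), and the handle is at (132,160). Candidates for the jars beside the gap:
- Amber: top (285,154) and (344,200), standing on the white platter. These are the ones described.
- Red or pink decoys: top (310,262), (341,250) and (371,253). I will leave these alone.

The round dish at (415,220) isn't the platter. Next I'll measure.

```bash
cat > h.py <<'E'
import numpy as np, cv2
from workcell import bot, imaging
def load(n): return dict(np.load(f"pics/{n}.npz"))
def cloud(d):
    z=d["z_map"].astype(float); v,u=np.mgrid[0:384,0:512]
    P=np.stack([(u-d["cx"])/d["fx"]*z,-(v-d["cy"])/d["fy"]*z,-z,np.ones_like(z)],-1)
    W=P@d["T"].T
    W=W[...,:3].copy(); W[z==0]=np.nan
    return W
def proj(d,p):
    q=np.linalg.inv(d["T"])@np.append(p,1); return d["cx"]+d["fx"]*q[0]/-q[2], d["cy"]-d["fy"]*q[1]/-q[2]
def snap(n,name):
    d=imaging.read_camera(n); cv2.imwrite(f"pics/{name}.png",d["pixels"][:,:,::-1]); np.savez(f"pics/{name}.npz",**d); return d
def st():
    s=bot.read_state(); print("t",round(s["t"],2),"tcp",np.round(s["tcp_pos"],4).tolist(),"y",np.round(np.array(s["ee_rot"])[:,1],3).tolist(),"zax",np.round(np.array(s["ee_rot"])[:,2],3).tolist(),"F",np.round(s["contact_force"],1).tolist(),"gap",round(s["finger_gap"],3),"q",np.round(s["qpos"],3).tolist()); return s
E
python3 - <<'E'
from h import *
for n in ["top0","side0"]:
    d=load(n); W=cloud(d); hsv=cv2.cvtColor(d["pixels"],cv2.COLOR_RGB2HSV)
    print(n)
    # amber caps
    m=(cv2.inRange(hsv,(10,150,80),(30,255,255))>0)&(W[...,2]>0.055)&(W[...,2]<0.085)
    k,l,stt,c=cv2.connectedComponentsWithStats(m.astype(np.uint8))
    for i in range(1,k):
        if stt[i,4]>30:
            p=W[l==i]; q=p[p[:,2]>np.nanmax(p[:,2])-0.006]; print("amber",c[i].round(),stt[i,4],"mean",q.mean(0).round(4),"mid",((q.min(0)+q.max(0))/2).round(4),p.max(0).round(3),len(q))
    m=(((cv2.inRange(hsv,(165,100,60),(180,255,255))>0)|(cv2.inRange(hsv,(0,180,60),(8,255,255))>0))&(W[...,2]>0.04)&(W[...,2]<0.12))
    k,l,stt,c=cv2.connectedComponentsWithStats(m.astype(np.uint8))
    for i in range(1,k):
        if stt[i,4]>30: print("pink",c[i].round(),W[l==i].mean(0).round(3))
    # lid top
    m=(W[...,0]>0.3)&(W[...,0]<0.85)&(W[...,1]>0)&(W[...,1]<0.55)&(W[...,2]>0.08)&(W[...,2]<0.2)&(hsv[...,1]<60)
    k,l,stt,c=cv2.connectedComponentsWithStats(m.astype(np.uint8))
    i=1+np.argmax(stt[1:,4]); p=W[l==i]; print("lid",c[i],p.min(0).round(3),p.max(0).round(3),len(p))
    r=cv2.minAreaRect((p[:,:2]).astype(np.float32)); print(r)
    A=np.c_[p[:,:2],np.ones(len(p))]; co=np.linalg.lstsq(A,p[:,2],rcond=None)[0]
    for _ in range(5):
        e=p[:,2]-A@co; g=abs(e)<0.004; co=np.linalg.lstsq(A[g],p[g,2],rcond=None)[0]
    print("plane",co.round(4),g.sum()); e=p[:,2]-A@co
    h=p[(e>0.02)]; print("handle pts",len(h),h.mean(0).round(4),h.min(0).round(3),h.max(0).round(3)); 
    if len(h)>5: print(cv2.minAreaRect(h[:,:2].astype(np.float32)))
    print("table z",np.nanmedian(W[250:300,80:150,2]))
E
```

```text
top0
amber [199.  17.] 262 mean [0.9798 0.025  0.0824] mid [0.9752 0.0352 0.082 ] [1.005 0.102 0.085] 142
amber [162.  18.] 161 mean [0.9712 0.122  0.0821] mid [0.9687 0.1191 0.0819] [1.002 0.173 0.085] 69
amber [238.  18.] 173 mean [ 0.976  -0.0776  0.082 ] mid [ 0.9773 -0.0748  0.0819] [ 1.003 -0.052  0.085] 65
amber [294.  24.] 38 mean [ 0.9605 -0.2708  0.0821] mid [ 0.9577 -0.2731  0.0823] [ 0.971 -0.251  0.085] 17
amber [308.  29.] 94 mean [ 0.9391 -0.3078  0.0823] mid [ 0.9258 -0.3149  0.0819] [ 0.97  -0.29   0.085] 58
amber [322.  29.] 68 mean [ 0.9362 -0.3486  0.0824] mid [ 0.9346 -0.3545  0.082 ] [ 0.97  -0.335  0.085] 45
amber [338.  28.] 67 mean [ 0.9368 -0.397   0.0825] mid [ 0.9299 -0.403   0.082 ] [ 0.971 -0.378  0.085] 51
amber [380.  21.] 63 mean [ 0.9601 -0.5274  0.0821] mid [ 0.9602 -0.5272  0.0821] [ 0.97  -0.498  0.085] 43
amber [51. 27.] 178 mean [0.9405 0.4723 0.0751] mid [0.9404 0.4714 0.0762] [0.97  0.497 0.079] 30
amber [76. 28.] 181 mean [0.9357 0.3992 0.0768] mid [0.9344 0.4029 0.0781] [0.971 0.426 0.081] 10
amber [100.  28.] 190 mean [0.9407 0.3263 0.0724]
[... 4349 characters left out ...]
 0.0758] [ 0.445 -0.38   0.079] 118
amber [474. 311.] 524 mean [ 0.8987 -0.5672  0.082 ] mid [ 0.9033 -0.5616  0.082 ] [ 0.969 -0.548  0.085] 142
pink [197. 279.] [ 0.238 -0.309  0.064]
pink [216. 308.] [ 0.271 -0.402  0.063]
pink [219. 341.] [ 0.261 -0.492  0.064]
lid [273.29358477 122.88241819] [0.448 0.    0.08 ] [0.734 0.436 0.166] 5409
((0.5964364409446716, 0.2119893729686737), (0.2362252026796341, 0.43282395601272583), 9.783493995666504)
plane [-0.1027 -0.0183  0.1785] 4343
handle pts 104 [0.5256 0.194  0.1589] [0.511 0.134 0.143] [0.539 0.257 0.166]
((0.5255352258682251, 0.19555862247943878), (0.010935754515230656, 0.12491656094789505), 9.640974998474121)
table z 0.0015474291101429394
```

```bash
python3 -m crank --help 2>&1 | head -20
```

```text
invalid input: not JSON, or not a number
```

```bash
python3 -m crank '[[0,[20,-36,2],-0.11],[0,[20,-36,2],-0.11],[0,[20,-36,2],-0.11],[0,[20,-36,2],-0.11],[0,[20,-36,2],-0.11],[0,[20,-36,2],-0.11],[0,[20,-36,2],-0.11],[0,[20,-36,2],-0.11]]' 20; python3 -c "from h import *; st()"
```

```text
t: 0.82
tcp_pos: [0.4192, 0.3874, 0.2347]
ee_rot: [[0.315, -0.0, 0.949], [-0.949, 0.0, 0.315], [-0.0, -1.0, -0.0]]
contact_force: [0.4, 0.8, -0.0]
finger_gap: 1.003
t 0.82 tcp [0.4192, 0.3874, 0.2347] y [-0.0, 0.0, -1.0] zax [0.949, 0.315, -0.0] F [0.4, 0.8, -0.0] gap 1.003 q [-1.027, 0.403, 0.252, 1.953, -0.137, 0.803, -0.378]
```

```bash
python3 -m crank '[[0,[18,-32,0],-0.05],[0,[18,-32,0],-0.05],[0,[18,-32,0],-0.055],[0,[18,-32,0],0],[0,[18,-32,0],0],[0,[18,-31,0],0],[0,[0,0,0],0]]'; python3 -c "
from h import *; st(); snap('wrist','w1')"
```

```text
t: 1.4
tcp_pos: [0.5299, 0.1908, 0.2351]
ee_rot: [[0.161, 0.002, 0.987], [-0.987, -0.003, 0.161], [0.003, -1.0, 0.002]]
contact_force: [0.0, -0.5, -0.0]
finger_gap: 1.002
t 1.4 tcp [0.5299, 0.1908, 0.2351] y [0.002, -0.003, -1.0] zax [0.987, 0.161, 0.002] F [0.0, -0.5, -0.0] gap 1.002 q [-0.679, 0.398, 0.32, 1.972, -0.167, 0.796, -0.104]
```

View pics/w1.png

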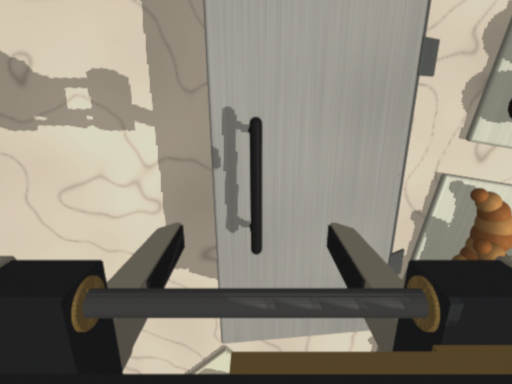

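```bash
python3 - <<'E'
from h import *
d=load("w1"); W=cloud(d)
dark=(d["pixels"].max(-1)<45)&(W[...,2]>0.13)&(W[...,2]<0.18)
dark[260:]=0
p=W[dark]; print(len(p),p.mean(0).round(4),p.min(0).round(3),p.max(0).round(3),cv2.minAreaRect(p[:,:2].astype(np.float32)))
for v in (125,185,245):
    r=W[v,251:262]; print(v,r[np.nanargmax(r[:,2])].round(4))
m=np.abs(W[...,2]-0.12)<0.03; m[260:]=0
q=W[40:200:10,300:400:10].reshape(-1,3); A=np.c_[q[:,:2],np.ones(len(q))]; print(np.linalg.lstsq(A,q[:,2],rcond=None)[0])
s=bot.read_state(); print(np.round(s["tcp_pos"],4), proj(d,s["tcp_pos"]))
E
```

```text
1310 [0.5283 0.2013 0.1594] [0.515 0.135 0.131] [0.543 0.259 0.162] ((0.5280987024307251, 0.19673216342926025), (0.009880888275802135, 0.12528516352176666), 9.607084274291992)
125 [0.5209 0.2534 0.1609]
185 [0.5259 0.2014 0.1609]
245 [0.5373 0.1429 0.1608]
 ** On entry to DLASCL parameter number  4 had an illegal value
 ** On entry to DLASCL parameter number  4 had an illegal valueTraceback (most recent call last):
  File "<stdin>", line 9, in <module>
    x, resids, rank, s = _umath_linalg.lstsq(a, b, rcond,
                         ~~~~~~~~~~~~~~~~~~~^^^^^^^^^^^^^
                                             signature=signature)
                                             ^^^^^^^^^^^^^^^^^^^^
    raise LinAlgError("SVD did not converge in Linear Least Squares")
numpy.linalg.LinAlgError: SVD did not converge in Linear Least Squares
```

The handle bar runs from (256,118) to (256,252), centred between the fingers. All three cameras agree to within a few mm on (0.528, 0.197, 0.155). Next I'll descend and grip it.

```bash
python3 -m crank '[[0,[-2,6,-31],0],[0,[0,0,-31],0],[0,[0,0,-31],0],[1,[0,0,0],0],[1,[0,0,0],0],[1,[0,0,0],0],[1,[0,0,0],0],[1,[0,0,0],0]]' 20; python3 -c "
from h import *; st()"
```

```text
t: 2.12
tcp_pos: [0.5255, 0.2049, 0.1433]
ee_rot: [[0.17, 0.002, 0.985], [-0.985, 0.001, 0.17], [-0.001, -1.0, 0.003]]
contact_force: [-0.1, -0.9, 0.5]
finger_gap: 0.694
t 2.12 tcp [0.5255, 0.2049, 0.1433] y [0.002, 0.001, -1.0] zax [0.985, 0.17, 0.003] F [-0.1, -0.9, 0.5] gap 0.694 q [-0.653, 0.518, 0.26, 2.055, -0.23, 0.592, -0.063]
```

```bash
python3 -m crank '[[1,[0,0,0],0],[1,[0,0,0],0],[1,[0,0,0],0],[1,[0,0,0],0],[1,[0,0,0],0],[1,[0,0,0],0],[1,[0,0,0],0],[1,[0,0,0],0]]' 20; python3 -c "
from h import *; st()"
```

```text
t: 2.78
tcp_pos: [0.528, 0.2049, 0.1419]
ee_rot: [[0.17, 0.007, 0.985], [-0.985, 0.001, 0.17], [-0.0, -1.0, 0.007]]
contact_force: [18.1, 2.6, -13.0]
finger_gap: 0.114
t 2.78 tcp [0.528, 0.2049, 0.1419] y [0.007, 0.001, -1.0] zax [0.985, 0.17, 0.007] F [18.1, 2.6, -13.0] gap 0.114 q [-0.652, 0.521, 0.26, 2.054, -0.23, 0.586, -0.063]
```

```bash
python3 - <<'E'
import numpy as np
a=np.linspace(0.111,1.16,25)+0.2775; e=np.array([np.cos(np.radians(9.6)),np.sin(np.radians(9.6))])
x=-171.6*np.cos(a); z=171.6*np.sin(a)
P=np.c_[np.outer(x,e),z]; P-=P[0]
print(P[[0,8,16,24]].round(1)); D=np.diff(P.round(0),axis=0)
for k in range(0,24,8): print([[1,d.astype(int).tolist(),0] for d in D[k:k+8]])
E
```

```text
[[  0.    0.    0. ]
 [ 31.4   5.3  50.5]
 [ 78.   13.2  87. ]
 [134.1  22.7 105.1]]
[[1, [3, 0, 7], 0], [1, [3, 1, 7], 0], [1, [4, 1, 6], 0], [1, [4, 0, 7], 0], [1, [4, 1, 6], 0], [1, [4, 1, 6], 0], [1, [5, 0, 6], 0], [1, [4, 1, 5], 0]]
[[1, [6, 1, 6], 0], [1, [5, 1, 5], 0], [1, [5, 1, 5], 0], [1, [6, 1, 5], 0], [1, [6, 1, 4], 0], [1, [6, 1, 4], 0], [1, [7, 1, 4], 0], [1, [6, 1, 4], 0]]
[[1, [7, 1, 3], 0], [1, [6, 1, 3], 0], [1, [7, 2, 3], 0], [1, [7, 1, 3], 0], [1, [7, 1, 2], 0], [1, [8, 1, 1], 0], [1, [7, 1, 2], 0], [1, [7, 2, 1], 0]]
```

```bash
python3 -m crank '[[1,[5,0,7],0],[1,[3,1,7],0],[1,[4,1,6],0],[1,[4,0,7],0],[1,[4,1,6],0],[1,[4,1,6],0],[1,[5,0,6],0],[1,[4,1,5],0]]' 20; python3 -c "
from h import *; st()"
```

```text
t: 3.45
tcp_pos: [0.5574, 0.2097, 0.1919]
ee_rot: [[0.171, -0.001, 0.985], [-0.985, 0.0, 0.171], [-0.0, -1.0, -0.001]]
contact_force: [1.6, 2.8, -9.5]
finger_gap: 0.11
t 3.45 tcp [0.5574, 0.2097, 0.1919] y [-0.001, 0.0, -1.0] zax [0.985, 0.171, -0.001] F [1.6, 2.8, -9.5] gap 0.11 q [-0.655, 0.489, 0.29, 1.942, -0.202, 0.739, -0.076]
```

```bash
python3 -m crank '[[1,[6,1,6],0],[1,[5,1,5],0],[1,[5,1,5],0],[1,[6,1,5],0],[1,[6,1,4],0],[1,[6,1,4],0],[1,[7,1,4],0],[1,[6,1,4],0]]' 20; python3 -c "
from h import *; st()"
```

```text
t: 4.12
tcp_pos: [0.6017, 0.2171, 0.23]
ee_rot: [[0.171, -0.007, 0.985], [-0.985, -0.0, 0.171], [-0.001, -1.0, -0.006]]
contact_force: [-12.6, 0.8, 10.4]
finger_gap: 0.11
t 4.12 tcp [0.6017, 0.2171, 0.23] y [-0.007, -0.0, -1.0] zax [0.985, 0.171, -0.006] F [-12.6, 0.8, 10.4] gap 0.11 q [-0.637, 0.5, 0.305, 1.802, -0.191, 0.874, -0.072]
```

```bash
python3 -m crank '[[1,[6,1,4],0],[1,[6,1,4],0],[1,[7,2,3],0],[1,[7,1,3],0],[1,[7,1,2],0],[1,[7,1,2],0]]' 20; python3 -c "
from h import *; st()"
```

```text
t: 4.62
tcp_pos: [0.6439, 0.2239, 0.2482]
ee_rot: [[0.17, -0.002, 0.985], [-0.985, -0.0, 0.17], [-0.0, -1.0, -0.002]]
contact_force: [-6.9, 0.6, 6.7]
finger_gap: 0.107
t 4.62 tcp [0.6439, 0.2239, 0.2482] y [-0.002, -0.0, -1.0] zax [0.985, 0.17, -0.002] F [-6.9, 0.6, 6.7] gap 0.107 q [-0.615, 0.533, 0.31, 1.688, -0.192, 0.952, -0.063]
```

```bash
python3 -m crank '[[1,[7,1,1],0],[1,[6,1,1],0],[1,[5,1,0],0]]' 20; python3 -c "
from h import *; st()"
```

```text
t: 4.87
tcp_pos: [0.6583, 0.2262, 0.2506]
ee_rot: [[0.17, -0.01, 0.985], [-0.985, -0.001, 0.17], [-0.001, -1.0, -0.01]]
contact_force: [-37.5, -5.1, 29.6]
finger_gap: 0.108
t 4.87 tcp [0.6583, 0.2262, 0.2506] y [-0.01, -0.001, -1.0] zax [0.985, 0.17, -0.01] F [-37.5, -5.1, 29.6] gap 0.108 q [-0.604, 0.553, 0.309, 1.644, -0.196, 0.985, -0.057]
```

The force jumped to 37 N, so the lid is at its stop. I'll ease off, open and check the angle.

```bash
python3 -m crank '[[0.6,[-1,0,0],0],[0.6,[0,0,0],0],[0.6,[0,0,0],0],[0.6,[0,0,5],0],[0.6,[0,0,20],0],[0.6,[0,0,40],0],[0.6,[0,0,40],0]]' 20; python3 - <<'E'
from h import *
st(); snap('side','s2'); snap('top','t2')
d=load('s2');W=cloud(d)
E
```

```text
t: 5.45
tcp_pos: [0.6614, 0.2267, 0.3543]
ee_rot: [[0.17, -0.002, 0.985], [-0.985, -0.002, 0.17], [0.001, -1.0, -0.002]]
contact_force: [0.4, 0.4, 0.9]
finger_gap: 0.399
t 5.45 tcp [0.6614, 0.2267, 0.3543] y [-0.002, -0.002, -1.0] zax [0.985, 0.17, -0.002] F [0.4, 0.4, 0.9] gap 0.399 q [-0.622, 0.476, 0.337, 1.515, -0.164, 1.181, -0.087]
```

View pics/s2.png

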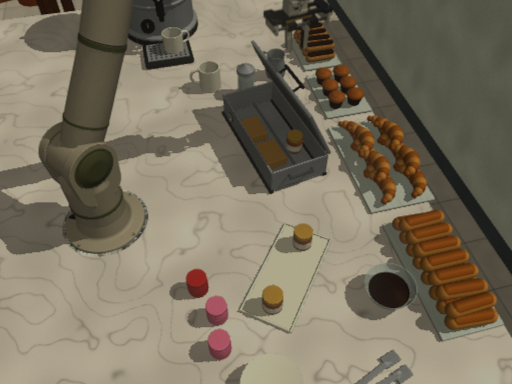

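View pics/t2.png

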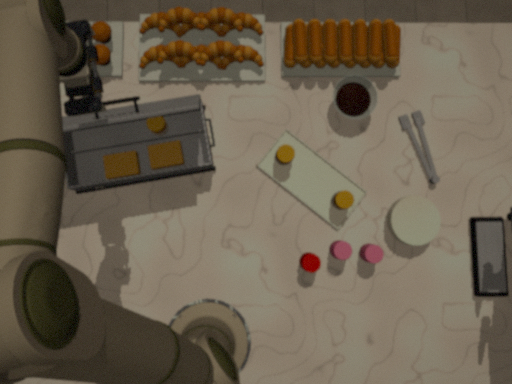

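```bash
python3 - <<'E'
from h import *
c,s=np.cos(np.radians(9.6)),np.sin(np.radians(9.6)); ex=np.array([c,s]);ey=np.array([-s,c])
hinge=np.array([0.528,0.197])+0.1585*ex; ctr=hinge-0.1*ex; print("hinge",hinge,"box",ctr)
for n in ["t2","s2"]:
    d=load(n); W=cloud(d); hsv=cv2.cvtColor(d["pixels"],cv2.COLOR_RGB2HSV)
    m=(cv2.inRange(hsv,(10,120,60),(30,255,255))>0); 
    B=np.stack([(W[...,:2]-ctr)@ex,(W[...,:2]-ctr)@ey,W[...,2]],-1)
    inb=(abs(B[...,0])<0.1)&(abs(B[...,1])<0.21)
    k,l,stt,cc=cv2.connectedComponentsWithStats((m&inb).astype(np.uint8))
    for i in range(1,k):
        if stt[i,4]>20:
            p=B[l==i]; q=p[p[:,2]>np.nanmax(p[:,2])-0.005]; print(n,cc[i].round(),stt[i,4],"box",((q.min(0)+q.max(0))/2).round(4),q.mean(0).round(4),p.max(0).round(3))
    g=inb&(B[...,2]>0.1)&(B[...,2]<0.30)&(abs(B[...,1])<0.2)
    p=B[g]; print("lidpts",len(p)); 
    for y0 in (-0.15,-0.1,0,0.1,0.15):
        r=p[abs(p[:,1]-y0)<0.01]
        if len(r)>5: i=r[:,2].argmax(); print(y0,len(r),"top",r[i].round(3),"minx",r[r[:,0].argmin()].round(3), "median ang",np.degrees(np.median(np.arctan2(r[:,2]-0.09,0.1-r[:,0]))).round(1))
E
```

```text
hinge [0.68428037 0.22343285] box [0.58568077 0.20675597]
t2 [156. 124.] 238 box [ 0.0507 -0.0664  0.0754] [ 0.0507 -0.067   0.0746] [ 0.086 -0.028  0.078]
t2 [165. 154.] 807 box [-0.0367 -0.0742  0.0479] [-0.0373 -0.0766  0.0469] [ 0.009 -0.025  0.05 ]
t2 [121. 164.] 808 box [-0.0438  0.0614  0.0471] [-0.0453  0.0631  0.0458] [-0.008  0.112  0.05 ]
lidpts 2096
-0.15 113 top [ 0.024 -0.142  0.286] minx [ 0.016 -0.142  0.279] median ang 69.6
-0.1 112 top [ 0.024 -0.097  0.284] minx [ 0.016 -0.109  0.279] median ang 69.7
0 150 top [ 0.022 -0.005  0.285] minx [ 0.016 -0.005  0.28 ] median ang 71.5
0.1 105 top [0.024 0.095 0.285] minx [0.016 0.1   0.281] median ang 69.6
0.15 37 top [0.051 0.142 0.229] minx [0.051 0.142 0.229] median ang 74.6
s2 [255. 129.] 412 box [-0.0453  0.0591  0.0482] [-0.0501  0.0641  0.047 ] [-0.01   0.116  0.051]
s2 [295. 137.] 214 box [ 0.0527 -0.0672  0.0769] [ 0.0512 -0.0685  0.076 ] [ 0.096 -0.039  0.079]
s2 [272. 153.] 531 box [-0.0423 -0.0766  0.049 ] [-0.0445 -0.0765  0.0479] [ 0.014 -0.019  0.051]
lidpts 1119
-0.15 51 top [ 0.02  -0.149  0.286] minx [ 0.013 -0.145  0.278] median ang 64.3
-0.1 51 top [ 0.02  -0.104  0.286] minx [ 0.012 -0.1    0.282] median ang 64.1
0 62 top [0.019 0.005 0.285] minx [0.012 0.005 0.28 ] median ang 65.4
0.1 41 top [0.015 0.094 0.284] minx [0.011 0.11  0.28 ] median ang 64.6
0.15 37 top [0.019 0.16  0.284] minx [0.013 0.154 0.278] median ang 64.2
```

The lid's front edge is at box x = 13 mm, z = 0.28, which is the 65° stop. The amber jar shows at side (295,137) and top (156,124), near box (52,-67) mm, and both cameras agree. The moves give no direct tilt command, so I'll see how the arm behaves at the edge of its reach, straight up in free space.

```bash
python3 -m crank '[[0.6,[0,0,40],0],[0.6,[0,0,40],0],[0.6,[0,0,40],0],[0.6,[0,0,40],0],[0.6,[0,0,40],0],[0.6,[0,0,40],0],[0.6,[0,0,40],0],[0.6,[0,0,40],0]]' 20; python3 -c "
from h import *; st()"
```

```text
t: 6.22
tcp_pos: [0.6601, 0.2258, 0.6686]
ee_rot: [[0.168, 0.016, 0.986], [-0.986, 0.003, 0.168], [-0.001, -1.0, 0.016]]
contact_force: [-0.2, 0.5, -6.6]
finger_gap: 0.401
t 6.22 tcp [0.6601, 0.2258, 0.6686] y [0.016, 0.003, -1.0] zax [0.986, 0.168, 0.016] F [-0.2, 0.5, -6.6] gap 0.401 q [-0.536, 0.433, 0.262, 0.841, -0.112, 1.863, -0.162]
```

```bash
python3 -m crank '[[0.6,[0,0,10],0],[0.6,[0,0,0],0]]' 20; python3 -c "
from h import *; s=st(); print(s['qpos'])"
```

```text
t: 6.38
tcp_pos: [0.6566, 0.2246, 0.674]
ee_rot: [[0.17, 0.022, 0.985], [-0.985, 0.008, 0.17], [-0.004, -1.0, 0.023]]
contact_force: [0.1, -0.9, -0.5]
finger_gap: 0.402
t 6.38 tcp [0.6566, 0.2246, 0.674] y [0.022, 0.008, -1.0] zax [0.985, 0.17, 0.023] F [0.1, -0.9, -0.5] gap 0.402 q [-0.535, 0.423, 0.258, 0.843, -0.111, 1.862, -0.163]
[-0.53516972  0.42311872  0.25826496  0.84341115 -0.11088108  1.86195999
 -0.16272892]
```

```bash
python3 -m crank '[[0.6,[0,0,40],0],[0.6,[0,0,40],0],[0.6,[0,0,40],0],[0.6,[0,0,0],0]]' 20; python3 -c "
from h import *; s=st()";  python3 -m crank '[[0.6,[0,0,-40],0],[0.6,[0,0,-40],0],[0.6,[0,0,-40],0],[0.6,[0,0,0],0]]' 20; python3 -c "
from h import *; s=st()"
```

```text
t: 6.72
tcp_pos: [0.6314, 0.216, 0.7338]
ee_rot: [[0.171, 0.112, 0.979], [-0.985, 0.039, 0.167], [-0.02, -0.993, 0.117]]
contact_force: [-0.2, -0.6, 1.8]
finger_gap: 0.403
t 6.72 tcp [0.6314, 0.216, 0.7338] y [0.112, 0.039, -0.993] zax [0.979, 0.167, 0.117] F [-0.2, -0.6, 1.8] gap 0.403 q [-0.574, 0.35, 0.303, 0.822, -0.112, 1.863, -0.163]
t: 7.05
tcp_pos: [0.6298, 0.2165, 0.5972]
ee_rot: [[0.171, 0.087, 0.981], [-0.985, 0.029, 0.169], [-0.014, -0.996, 0.091]]
contact_force: [0.5, 0.5, -1.9]
finger_gap: 0.397
t 7.05 tcp [0.6298, 0.2165, 0.5972] y [0.087, 0.029, -0.996] zax [0.981, 0.169, 0.091] F [0.5, 0.5, -1.9] gap 0.397 q [-0.604, 0.303, 0.283, 1.207, -0.082, 1.551, -0.169]
```

The tilt persists: after the limit the arm keeps the slant it reached (5° so far). So I can build up the slant by pushing against the upper reach limit. First I'll turn the hand so the jaws lie along the box's length, with the residual tilt cancelling out.

```bash
python3 -m crank '[[0.3,[0,0,0],0.118],[0.3,[0,0,0],0.118],[0.3,[0,0,0],0.118],[0.3,[0,0,0],0.118],[0.3,[0,0,0],0.118],[0.3,[0,0,0],0.118],[0.3,[0,0,0],0.118],[0.3,[0,0,0],0.118]]' 20;  python3 -m crank '[[0.3,[0,0,0],0.118],[0.3,[0,0,0],0.118],[0.3,[0,0,0],0.118],[0.3,[0,0,0],0.118],[0.3,[0,0,0],0.118],[0.3,[0,0,0],0.118],[0.3,[0,0,0],0.118],[0.3,[0,0,0],0.118]]' 20; python3 -c "
from h import *; s=st()"
```

```text
t: 7.72
tcp_pos: [0.6344, 0.2177, 0.6104]
ee_rot: [[0.901, 0.035, 0.433], [-0.434, 0.105, 0.895], [-0.014, -0.994, 0.109]]
contact_force: [0.6, 0.1, 0.6]
finger_gap: 0.702
t: 8.38
tcp_pos: [0.6345, 0.2176, 0.6101]
ee_rot: [[0.88, -0.062, -0.471], [0.475, 0.087, 0.876], [-0.013, -0.994, 0.106]]
contact_force: [0.5, 0.0, -0.1]
finger_gap: 0.702
t 8.38 tcp [0.6345, 0.2176, 0.6101] y [-0.062, 0.087, -0.994] zax [-0.471, 0.876, 0.106] F [0.5, 0.0, -0.1] gap 0.702 q [-0.32, 0.385, -0.075, 1.039, -0.077, 1.742, 1.662]
```

Now push up against the limit to gain slant.

```bash
python3 -m crank '[[0.3,[0,0,40],0],[0.3,[0,0,40],0],[0.3,[0,0,40],0],[0.3,[0,0,40],0],[0.3,[0,0,40],0],[0.3,[0,0,40],0]]' 20;  python3 -c "
from h import *; s=st()"
```

```text
t: 8.88
tcp_pos: [0.597, 0.2141, 0.7449]
ee_rot: [[0.882, 0.071, -0.466], [0.453, 0.143, 0.88], [0.129, -0.987, 0.094]]
contact_force: [0.9, 0.3, -0.1]
finger_gap: 0.7
t 8.88 tcp [0.597, 0.2141, 0.7449] y [0.071, 0.143, -0.987] zax [-0.466, 0.88, 0.094] F [0.9, 0.3, -0.1] gap 0.7 q [-0.378, 0.296, 0.003, 0.862, -0.113, 1.863, 1.637]
```

```bash
python3 -m crank '[[0.3,[0,0,40],0.03],[0.3,[0,0,40],0.03],[0.3,[0,0,40],0.03],[0.3,[0,0,40],0.03],[0.3,[0,0,40],0.03],[0.3,[0,0,40],0]]' 20;  python3 -c "
from h import *; s=st()"
```

```text
t: 9.38
tcp_pos: [0.5625, 0.2151, 0.84]
ee_rot: [[0.779, 0.214, -0.59], [0.544, 0.238, 0.804], [0.313, -0.947, 0.069]]
contact_force: [0.9, -0.3, -0.4]
finger_gap: 0.701
t 9.38 tcp [0.5625, 0.2151, 0.84] y [0.214, 0.238, -0.947] zax [-0.59, 0.804, 0.069] F [0.9, -0.3, -0.4] gap 0.701 q [-0.335, 0.215, -0.073, 0.765, -0.125, 1.862, 1.735]
```

```bash
python3 -m crank '[[0.3,[0,0,40],0],[0.3,[0,0,40],0],[0.3,[0,0,40],0],[0.3,[0,0,40],0],[0.3,[0,0,40],0],[0.3,[0,0,40],0]]' 20;  python3 -c "
from h import *; s=st()"
```

```text
t: 9.88
tcp_pos: [0.5353, 0.2193, 0.937]
ee_rot: [[0.724, 0.372, -0.581], [0.491, 0.314, 0.813], [0.484, -0.874, 0.045]]
contact_force: [-0.1, 0.3, 0.7]
finger_gap: 0.699
t 9.88 tcp [0.5353, 0.2193, 0.937] y [0.372, 0.314, -0.874] zax [-0.581, 0.813, 0.045] F [-0.1, 0.3, 0.7] gap 0.699 q [-0.399, 0.167, -0.006, 0.621, -0.148, 1.862, 1.697]
```

```bash
python3 -m crank '[[0.3,[0,0,0],0.1],[0.3,[0,0,0],0.1],[0.3,[0,0,0],0.1],[0.3,[0,0,40],0],[0.3,[0,0,40],0],[0.3,[0,0,20],0]]' 20;  python3 -c "
from h import *; s=st()"
```

```text
t: 10.38
tcp_pos: [0.5209, 0.2251, 0.9653]
ee_rot: [[0.529, 0.341, -0.777], [0.636, 0.447, 0.629], [0.561, -0.827, 0.02]]
contact_force: [-0.5, -0.6, 0.6]
finger_gap: 0.701
t 10.38 tcp [0.5209, 0.2251, 0.9653] y [0.341, 0.447, -0.827] zax [-0.777, 0.629, 0.02] F [-0.5, -0.6, 0.6] gap 0.701 q [-0.057, 0.188, -0.46, 0.559, -0.162, 1.862, 1.878]
```

```bash
python3 -m crank '[[0.3,[0,0,-40],-0.1],[0.3,[0,0,-40],-0.1],[0.3,[0,-10,-38],-0.1],[0.3,[0,-10,-38],-0.1],[0.3,[0,-10,-38],-0.1],[0.3,[0,-10,-38],-0.1],[0.3,[0,-10,-38],-0.1],[0.3,[0,-10,-38],0]]' 20;  python3 -c "
from h import *; s=st()"
```

```text
t: 11.05
tcp_pos: [0.52, 0.1688, 0.6682]
ee_rot: [[0.811, 0.542, -0.219], [0.17, 0.14, 0.975], [0.56, -0.828, 0.022]]
contact_force: [0.1, 0.9, 0.8]
finger_gap: 0.699
t 11.05 tcp [0.52, 0.1688, 0.6682] y [0.542, 0.14, -0.828] zax [-0.219, 0.975, 0.022] F [0.1, 0.9, 0.8] gap 0.699 q [0.068, -0.124, -0.463, 1.631, 0.037, 1.033, 1.366]
```

```bash
python3 -m crank '[[0.3,[0,-6,-40],0],[0.3,[0,-6,-40],0],[0.3,[0,-6,-40],0],[0.3,[0,-6,-40],0],[0.3,[0,-6,-40],0],[0.3,[0,-6,-40],0],[0.3,[0,-6,-40],0],[0.3,[0,-2,-40],0]]' 20;  python3 -c "
from h import *; s=st()"
```

```text
t: 11.72
tcp_pos: [0.5214, 0.1222, 0.3506]
ee_rot: [[0.812, 0.541, -0.221], [0.172, 0.14, 0.975], [0.558, -0.829, 0.021]]
contact_force: [1.9, -2.0, -0.2]
finger_gap: 0.698
t 11.72 tcp [0.5214, 0.1222, 0.3506] y [0.541, 0.14, -0.829] zax [-0.221, 0.975, 0.021] F [1.9, -2.0, -0.2] gap 0.698 q [0.075, 0.046, -0.469, 2.267, 0.376, 0.262, 1.065]
```

```bash
python3 -c "
from h import *; snap('wrist','w3');snap('side','s3')"
```

```text
(no output)
```

View pics/w3.png

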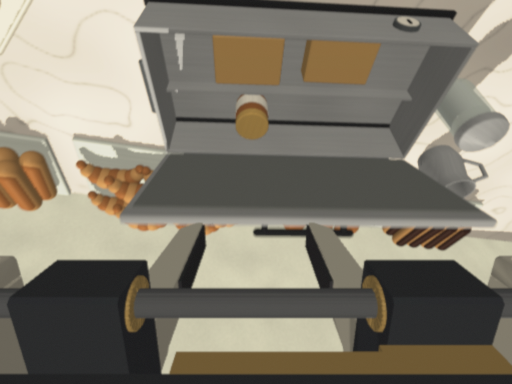

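View pics/s3.png

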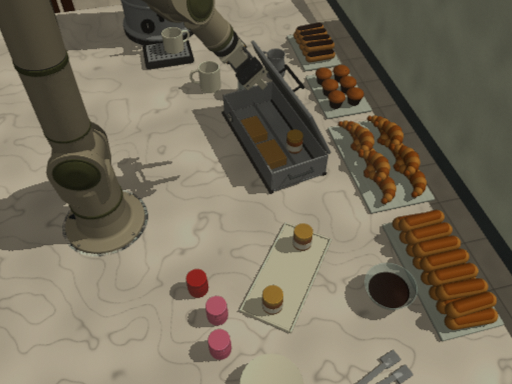

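```bash
python3 - <<'E'
from h import *
c,s=np.cos(np.radians(9.6)),np.sin(np.radians(9.6)); ex=np.array([c,s]);ey=np.array([-s,c]); ctr=np.array([.5857,.2068])
for n in ["w3","s3"]:
    d=load(n); W=cloud(d); hsv=cv2.cvtColor(d["pixels"],cv2.COLOR_RGB2HSV)
    B=np.stack([(W[...,:2]-ctr)@ex,(W[...,:2]-ctr)@ey,W[...,2]],-1)
    m=(B[...,2]>0.067)&(B[...,2]<0.082)&(B[...,0]>0.022)&(B[...,0]<0.092)&(abs(B[...,1])<0.19)
    k,l,stt,cc=cv2.connectedComponentsWithStats(m.astype(np.uint8))
    for i in range(1,k):
        if stt[i,4]>60: 
            p=B[l==i]; mid=(p.min(0)+p.max(0))/2
            print(n,cc[i].round(),stt[i,4],p.min(0).round(4),p.max(0).round(4),"mid",mid.round(4),"world",(ctr+mid[0]*ex+mid[1]*ey).round(4),cv2.minEnclosingCircle(p[:,:2].astype(np.float32)))
    if n=="w3": print(proj(d,np.array(bot.read_state()["tcp_pos"])), "cam",d["T"][:3,3].round(3))
    # walls: divider and front rim
    for nm,zlo,zhi in (("divider",0.026,0.036),("rim",0.085,0.096)):
        q=B[(B[...,2]>zlo)&(B[...,2]<zhi)&(abs(B[...,1])<0.18)&(abs(B[...,0])<0.12)]; h,e=np.histogram(q[:,0],np.arange(-.12,.121,.005)); print(nm,[(round(e[i],3),h[i]) for i in h.argsort()[-5:]])
E
```

```text
w3 [252. 125.] 731 [ 0.0277 -0.0925  0.067 ] [ 0.0815 -0.0398  0.0741] mid [ 0.0546 -0.0662  0.0706] world [0.6506 0.1507] ((0.05490940064191818, -0.06712078303098679), 0.027674227952957153)
(np.float64(256.18764893433627), np.float64(228.67957946031757)) cam [0.365 0.084 0.443]
divider [(np.float64(0.09), np.int64(149)), (np.float64(0.02), np.int64(166)), (np.float64(0.095), np.int64(417)), (np.float64(0.015), np.int64(656)), (np.float64(-0.1), np.int64(680))]
rim [(np.float64(0.09), np.int64(128)), (np.float64(0.1), np.int64(189)), (np.float64(-0.095), np.int64(546)), (np.float64(0.095), np.int64(696)), (np.float64(-0.1), np.int64(1428))]
s3 [294. 135.] 160 [ 0.0266 -0.0933  0.067 ] [ 0.0805 -0.0371  0.0799] mid [ 0.0535 -0.0652  0.0735] world [0.6493 0.1515] ((0.051961883902549744, -0.0654233992099762), 0.02982640452682972)
divider [(np.float64(0.01), np.int64(20)), (np.float64(-0.1), np.int64(27)), (np.float64(-0.105), np.int64(43)), (np.float64(0.09), np.int64(73)), (np.float64(0.015), np.int64(95))]
rim [(np.float64(-0.095), np.int64(12)), (np.float64(-0.105), np.int64(55)), (np.float64(0.095), np.int64(65)), (np.float64(0.09), np.int64(89)), (np.float64(-0.1), np.int64(113))]
```

The wrist view shows the jar at (252,122) behind the divider. Its fitted circle has a radius of 27.7 mm and is centred at world (0.650, 0.150), which agrees with the side view. Now slant in under the lid.

```bash
python3 -m crank '[[0,[14,3,-32],0],[0,[14,3,-32],0],[0,[14,3,-32],0],[0,[14,3,-32],0],[0,[0,0,0],0]]' 20;  python3 -c "
from h import *; s=st()"
```

```text
t: 12.23
tcp_pos: [0.5577, 0.1213, 0.2947]
ee_rot: [[0.805, 0.557, -0.206], [0.165, 0.123, 0.979], [0.57, -0.821, 0.007]]
contact_force: [0.0, -0.0, -0.1]
finger_gap: 0.984
t 12.23 tcp [0.5577, 0.1213, 0.2947] y [0.557, 0.123, -0.821] zax [-0.206, 0.979, 0.007] F [0.0, -0.0, -0.1] gap 0.984 q [-0.172, 0.166, -0.22, 2.314, 1.111, 0.143, 0.331]
```

```bash
python3 -m crank '[[0,[-3,0,-12],0],[0,[-3,0,-12],0],[0,[-3,0,-12],0],[0,[-3,0,-12],0]]' 20;  python3 -c "
from h import *; s=st()"
```

```text
t: 12.57
tcp_pos: [0.5501, 0.1198, 0.2639]
ee_rot: [[0.802, 0.562, -0.202], [0.164, 0.118, 0.979], [0.574, -0.819, 0.003]]
contact_force: [-0.5, -0.1, 0.1]
finger_gap: 1.002
t 12.57 tcp [0.5501, 0.1198, 0.2639] y [0.562, 0.118, -0.819] zax [-0.202, 0.979, 0.003] F [-0.5, -0.1, 0.1] gap 1.002 q [-0.154, 0.212, -0.259, 2.371, 1.823, 0.163, -0.393]
```

```bash
python3 -m crank '[[0,[4,1,-12],0],[0,[4,1,-12],0],[0,[4,1,-12],0],[0,[4,1,-12],0]]' 20;  python3 -c "
from h import *; s=st()"
```

```text
t: 12.9
tcp_pos: [0.5664, 0.1226, 0.2151]
ee_rot: [[0.803, 0.561, -0.2], [0.163, 0.116, 0.98], [0.573, -0.82, 0.002]]
contact_force: [-0.1, -0.2, 0.2]
finger_gap: 0.999
t 12.9 tcp [0.5664, 0.1226, 0.2151] y [0.561, 0.116, -0.82] zax [-0.2, 0.98, 0.002] F [-0.1, -0.2, 0.2] gap 0.999 q [0.017, 0.349, -0.489, 2.386, 2.119, 0.32, -0.681]
```

```bash
python3 -m crank '[[0,[9,4,-22],0],[0,[9,4,-22],0],[0,[9,4,-22],0],[0,[9,4,-23],0],[0,[8,4,-23],0],[0,[0,0,0],0]]' 20;  python3 -c "
from h import *; s=st(); snap('wrist','w4')"
```

```text
t: 13.4
tcp_pos: [0.6103, 0.1417, 0.0983]
ee_rot: [[0.807, 0.555, -0.199], [0.164, 0.113, 0.98], [0.567, -0.824, 0.0]]
contact_force: [0.5, 0.1, 0.9]
finger_gap: 0.998
t 13.4 tcp [0.6103, 0.1417, 0.0983] y [0.555, 0.113, -0.824] zax [-0.199, 0.98, 0.0] F [0.5, 0.1, 0.9] gap 0.998 q [0.049, 0.664, -0.603, 2.368, 2.326, 0.612, -0.846]
```

View pics/w4.png

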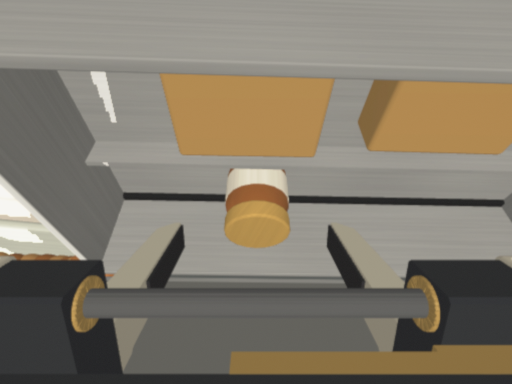

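The jar, at (257,215), is centred between the fingertips at 180 and 330. Go in along the slant.

```bash
python3 -m crank '[[0,[12,3,-17],0],[0,[13,3,-17],0],[0,[13,3,-17],0],[0,[12,2,-17],0],[0,[0,0,0],0]]' 20;  python3 -c "
from h import *; s=st()"
```

```text
t: 13.87
tcp_pos: [0.6605, 0.1528, 0.033]
ee_rot: [[0.806, 0.558, -0.2], [0.164, 0.115, 0.98], [0.569, -0.822, 0.001]]
contact_force: [0.4, 0.7, -0.2]
finger_gap: 1.0
t 13.87 tcp [0.6605, 0.1528, 0.033] y [0.558, 0.115, -0.822] zax [-0.2, 0.98, 0.001] F [0.4, 0.7, -0.2] gap 1.0 q [0.041, 0.822, -0.58, 2.275, 2.4, 0.674, -0.844]
```

```bash
python3 -m crank '[[0.6,[0,0,-2],0],[0.6,[0,0,0],0],[0.6,[0,0,0],0],[0.6,[0,0,0],0],[0.6,[0,0,0],0],[0.6,[0,0,0],0],[0.6,[0,0,0],0],[0.6,[0,0,0],0]]' 25;  python3 -c "
from h import *; s=st(); snap('wrist','w5')"
```

```text
t: 14.53
tcp_pos: [0.6579, 0.1537, 0.0311]
ee_rot: [[0.806, 0.556, -0.202], [0.164, 0.118, 0.979], [0.569, -0.822, 0.004]]
contact_force: [-2.4, -2.4, 8.3]
finger_gap: 0.595
t 14.53 tcp [0.6579, 0.1537, 0.0311] y [0.556, 0.118, -0.822] zax [-0.202, 0.979, 0.004] F [-2.4, -2.4, 8.3] gap 0.595 q [0.041, 0.826, -0.582, 2.28, 2.409, 0.679, -0.853]
```

View pics/w5.png

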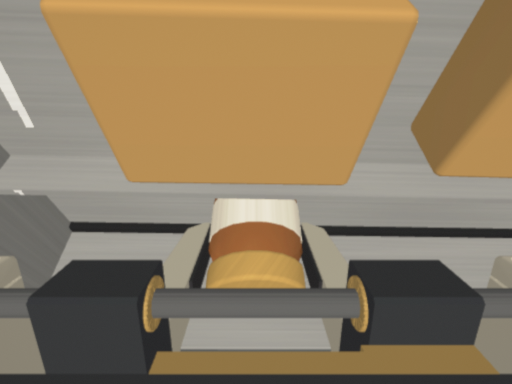

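```bash
python3 -m crank '[[1,[0,0,0],0],[1,[0,0,0],0],[1,[0,0,0],0],[1,[0,0,3],0],[1,[0,0,4],0],[1,[0,0,5],0],[1,[0,0,0],0]]' 30;  python3 -c "
from h import *; s=st(); snap('wrist','w6')"
```

```text
t: 15.17
tcp_pos: [0.6577, 0.1545, 0.0432]
ee_rot: [[0.806, 0.556, -0.203], [0.165, 0.12, 0.979], [0.568, -0.823, 0.005]]
contact_force: [0.7, 0.8, -3.2]
finger_gap: 0.597
t 15.17 tcp [0.6577, 0.1545, 0.0432] y [0.556, 0.12, -0.823] zax [-0.203, 0.979, 0.005] F [0.7, 0.8, -3.2] gap 0.597 q [0.039, 0.799, -0.578, 2.278, 2.391, 0.651, -0.842]
```

View pics/w6.png

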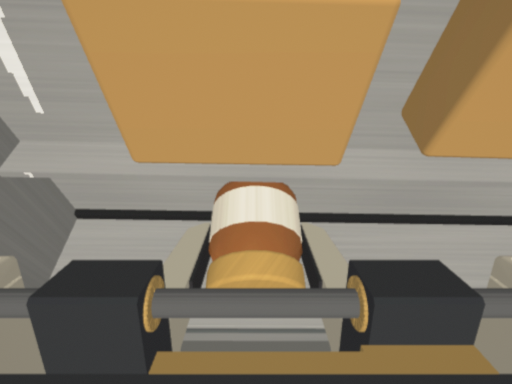

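Jar gripped and lifted: load −3.2 N, opening 55 mm, and it looks upright in the picture with its body and cap centred near (256,240). Back out along the slant.

```bash
python3 -m crank '[[1,[0,0,12],0],[1,[-10,-2,16],0],[1,[-12,-3,18],0],[1,[-13,-3,19],0],[1,[-14,-3,19],0],[1,[-14,-3,19],0],[1,[-14,-3,19],0],[1,[0,0,0],0]]' 30;  python3 -c "
from h import *; s=st()"
```

```text
t: 15.88
tcp_pos: [0.5787, 0.1371, 0.1671]
ee_rot: [[0.805, 0.557, -0.204], [0.166, 0.12, 0.979], [0.569, -0.822, 0.004]]
contact_force: [-0.7, -0.6, -2.7]
finger_gap: 0.597
t 15.88 tcp [0.5787, 0.1371, 0.1671] y [0.557, 0.12, -0.822] zax [-0.204, 0.979, 0.004] F [-0.7, -0.6, -2.7] gap 0.597 q [0.034, 0.48, -0.568, 2.395, 2.228, 0.46, -0.793]
```

```bash
python3 -m crank '[[1,[-3,-15,0],-0.03],[1,[-2,-25,0],-0.05],[1,[0,-30,0],-0.06],[1,[0,-30,0],-0.06],[1,[0,-30,0],-0.06],[1,[0,-30,0],-0.06],[1,[0,-30,0],-0.06],[1,[0,-30,0],-0.06]]' 30;  python3 -c "
from h import *; s=st()"
```

```text
t: 16.55
tcp_pos: [0.5754, -0.0852, 0.1629]
ee_rot: [[0.8, 0.551, 0.238], [-0.199, -0.131, 0.971], [0.567, -0.824, 0.005]]
contact_force: [-0.7, 0.3, -2.2]
finger_gap: 0.598
t 16.55 tcp [0.5754, -0.0852, 0.1629] y [0.551, -0.131, -0.824] zax [0.238, 0.971, 0.005] F [-0.7, 0.3, -2.2] gap 0.598 q [0.309, 0.465, -0.474, 2.426, 2.239, 0.478, -0.911]
```

```bash
python3 -m crank '[[1,[-7,-30,0],-0.06],[1,[-9,-30,0],-0.06],[1,[-10,-30,0],-0.06],[1,[-10,-30,0],-0.06],[1,[-10,-30,0],-0.06],[1,[-10,-30,0],-0.06],[1,[-10,-30,0],-0.05],[1,[-10,-20,0],-0.03]]' 30;  python3 -c "
from h import *; s=st()"
```

```text
t: 17.22
tcp_pos: [0.4987, -0.3162, 0.163]
ee_rot: [[0.638, 0.443, 0.63], [-0.521, -0.355, 0.776], [0.567, -0.823, 0.004]]
contact_force: [0.2, -0.4, -3.4]
finger_gap: 0.598
t 17.22 tcp [0.4987, -0.3162, 0.163] y [0.443, -0.355, -0.823] zax [0.63, 0.776, 0.004] F [0.2, -0.4, -3.4] gap 0.598 q [0.626, 0.456, -0.345, 2.412, 2.282, 0.439, -0.985]
```

Orientation now matches the row direction (0.629, 0.777). Look and measure the held jar against the two others.

```bash
python3 - <<'E'
from h import *
st()
for n in ["top","side","wrist"]: snap(n,n[0]+"7")
for n in ["t7","s7","w7"]:
    d=load(n); W=cloud(d); hsv=cv2.cvtColor(d["pixels"],cv2.COLOR_RGB2HSV)
    m=(cv2.inRange(hsv,(8,120,60),(30,255,255))>0)&(W[...,0]<0.65)&(W[...,0]>0.3)&(W[...,1]<-0.1)&(W[...,2]>0.05)
    k,l,stt,cc=cv2.connectedComponentsWithStats(m.astype(np.uint8))
    for i in range(1,k):
        if stt[i,4]>25:
            p=W[l==i]; q=p[p[:,2]>np.nanmax(p[:,2])-0.006]; c,r=cv2.minEnclosingCircle(q[:,:2].astype(np.float32)); print(n,cc[i].round(),stt[i,4],"circ",np.round(c,4),round(r,4),"z",p[:,2].max().round(4))
E
```

```text
t 17.22 tcp [0.4987, -0.3162, 0.163] y [0.443, -0.355, -0.823] zax [0.63, 0.776, 0.004] F [0.2, -0.4, -3.4] gap 0.598 q [0.626, 0.456, -0.345, 2.412, 2.282, 0.439, -0.985]
t7 [283. 152.] 173 circ [ 0.5207 -0.2146] 0.0062 z 0.2861
t7 [322. 167.] 252 circ [ 0.4856 -0.2859] 0.0168 z 0.2689
t7 [315. 175.] 61 circ [ 0.4655 -0.2786] 0.0141 z 0.2792
t7 [328. 187.] 26 circ [ 0.437  -0.3138] 0.0122 z 0.276
t7 [348. 201.] 99 circ [ 0.4055 -0.3585] 0.004 z 0.2881
t7 [285. 204.] 53 circ [ 0.3832 -0.1834] 0.012 z 0.4915
s7 [274. 216.] 78 circ [ 0.4497 -0.3035] 0.0412 z 0.2737
s7 [296. 233.] 570 circ [ 0.4893 -0.3159] 0.0266 z 0.2108
s7 [272. 296.] 349 circ [ 0.419  -0.4069] 0.026 z 0.079
w7 [376. 126.] 3378 circ [ 0.5582 -0.2352] 0.0275 z 0.073
w7 [120. 128.] 3394 circ [ 0.4212 -0.4056] 0.0275 z 0.073
w7 [255. 184.] 540 circ [ 0.4827 -0.3064] 0.0246 z 0.1489
w7 [255. 258.] 5713 circ [ 0.4349 -0.2672] 0.0129 z 0.2258
w7 [376. 259.] 52 circ [ 0.4584 -0.2389] 0.0079 z 0.2172
w7 [428. 260.] 55 circ [ 0.4673 -0.228 ] 0.0058 z 0.2202
w7 [151. 304.] 556 circ [ 0.4171 -0.2904] 0.0078 z 0.2362
w7 [360. 304.] 548 circ [ 0.4553 -0.2468] 0.0083 z 0.2365
w7 [331. 362.] 7958 circ [ 0.444  -0.2547] 0.0414 z 0.2468
```

View pics/w7.png

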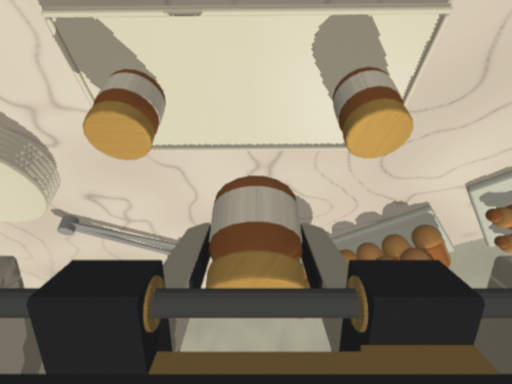

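View pics/s7.png

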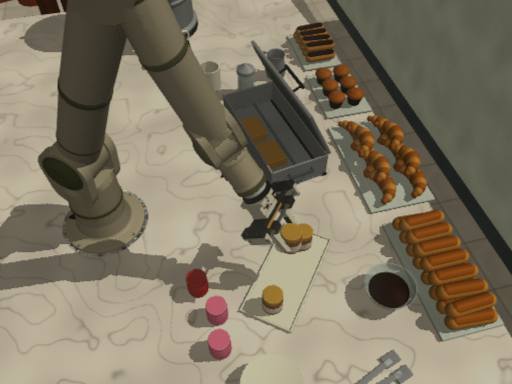

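The wrist view shows jars a and b at (376,126) and (120,128), clean and 220 mm apart, with the held jar upright at (255,230). I'll measure the held jar's cap separately in the side and top views.

```bash
python3 - <<'E'
from h import *
for n in ["s7","t7","w7"]:
    d=load(n); W=cloud(d); hsv=cv2.cvtColor(d["pixels"],cv2.COLOR_RGB2HSV)
    a=(W[...,0]<0.56)&(W[...,0]>0.43)&(W[...,1]<-0.25)&(W[...,1]>-0.38)&(W[...,2]>0.11)&(W[...,2]<0.222)&(hsv[...,1]>100)
    p=W[a]; print(n,len(p),p.min(0).round(3),p.max(0).round(3))
    for lo,hi in ((.11,.15),(.15,.19),(.196,.212)):
        q=p[(p[:,2]>lo)&(p[:,2]<hi)]
        if len(q)>10: c,r=cv2.minEnclosingCircle(q[:,:2].astype(np.float32)); print(lo,len(q),np.round(c,4),round(r,4), "z",np.median(q[:,2]).round(4), q[:,2].max().round(4))
    if n=="s7": cv2.imwrite("pics/s7c.png",cv2.resize(d["pixels"][200:330,220:350,::-1],None,fx=4,fy=4,interpolation=cv2.INTER_CUBIC))
E
```

```text
s7 407 [ 0.463 -0.343  0.143] [ 0.517 -0.288  0.211]
0.15 58 [ 0.4952 -0.3268] 0.0222 z 0.1814 0.19
0.196 326 [ 0.4901 -0.3153] 0.028 z 0.2048 0.2108
t7 278 [ 0.455 -0.336  0.174] [ 0.52  -0.284  0.215]
0.15 11 [ 0.4944 -0.3114] 0.0287 z 0.1762 0.1831
0.196 266 [ 0.4942 -0.3115] 0.0272 z 0.2039 0.2096
w7 6308 [ 0.464 -0.339  0.141] [ 0.513 -0.263  0.205]
0.11 599 [ 0.4837 -0.3072] 0.0253 z 0.1454 0.1491
0.15 2524 [ 0.4901 -0.3025] 0.038 z 0.1812 0.19
0.196 2189 [ 0.4844 -0.2965] 0.0367 z 0.2018 0.2048
```

View pics/s7c.png

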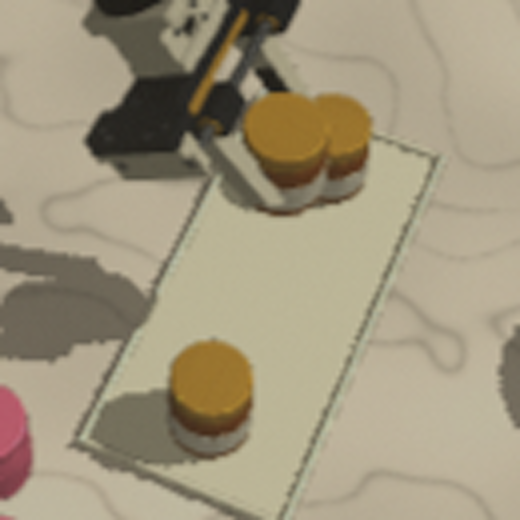

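```bash
python3 -m crank '[[1,[-3,-6,0],0],[1,[0,0,-18],0],[1,[0,0,-20],0],[1,[0,0,-20],0],[1,[0,0,-20],0],[1,[0,0,-15],0],[1,[0,0,-10],0],[1,[0,0,0],0]]' 30;  python3 - <<'E'
from h import *
st()
for n in ["top","side","wrist"]: snap(n,n[0]+"8")
row=np.array([.629,.777]);perp=np.array([.777,-.629])
for n in ["s8","t8","w8"]:
    d=load(n); W=cloud(d); hsv=cv2.cvtColor(d["pixels"],cv2.COLOR_RGB2HSV)
    R=(W[...,:2]-[.489,-.320])@row
    for nm,c0,lo,hi in (("a",.11,.066,.082),("b",-.11,.066,.082),("held",0,.084,.1)):
        a=(abs(R-c0)<.036)&(abs((W[...,:2]-[.489,-.320])@perp)<.036)&(W[...,2]>lo)&(W[...,2]<hi)&(hsv[...,1]>100)
        p=W[a]
        if len(p)>10: c,r=cv2.minEnclosingCircle(p[:,:2].astype(np.float32)); print(n,nm,len(p),np.round(c,4),round(r,4),"row/perp",((np.array(c)-[.489,-.320])@row).round(4),((np.array(c)-[.489,-.320])@perp).round(4),"z",p[:,2].max().round(4))
E
```

```text
t: 18.03
tcp_pos: [0.4965, -0.3178, 0.0585]
ee_rot: [[0.642, 0.444, 0.625], [-0.518, -0.349, 0.781], [0.565, -0.825, 0.006]]
contact_force: [-0.1, -0.1, -2.8]
finger_gap: 0.597
t 18.03 tcp [0.4965, -0.3178, 0.0585] y [0.444, -0.349, -0.825] zax [0.625, 0.781, 0.006] F [-0.1, -0.1, -2.8] gap 0.597 q [0.698, 0.723, -0.462, 2.469, 2.478, 0.741, -1.152]
s8 a 243 [ 0.5562 -0.2327] 0.0282 row/perp 0.1101 -0.0027 z 0.079
s8 b 318 [ 0.4206 -0.4056] 0.0287 row/perp -0.1095 0.0007 z 0.0794
s8 held 84 [ 0.4917 -0.3142] 0.0285 row/perp 0.0062 -0.0015 z 0.0999
t8 a 227 [ 0.5594 -0.2324] 0.0269 row/perp 0.1123 -0.0004 z 0.0791
t8 b 211 [ 0.4221 -0.4039] 0.0272 row/perp -0.1073 0.0008 z 0.0771
t8 held 134 [ 0.4902 -0.3132] 0.028 row/perp 0.006 -0.0034 z 0.1
w8 a 3347 [ 0.5575 -0.235 ] 0.0277 row/perp 0.1091 -0.0002 z 0.0723
w8 b 3407 [ 0.4205 -0.4052] 0.0279 row/perp -0.1093 0.0003 z 0.0723
w8 held 2442 [ 0.4866 -0.3119] 0.0264 row/perp 0.0048 -0.007 z 0.1
```

View pics/w8.png

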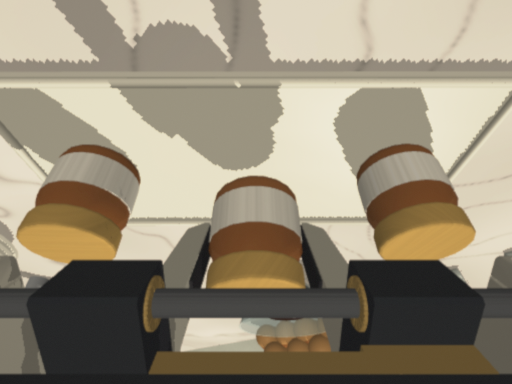

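View pics/s8.png

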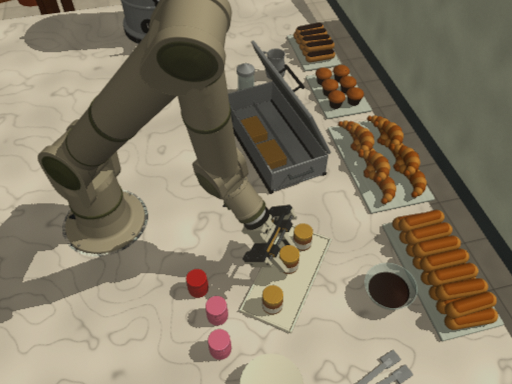

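```bash
python3 -m crank '[[1,[-1,-3,-4],0],[1,[0,-2,-4],0],[1,[0,0,-4],0],[1,[0,0,0],0]]' 30;  python3 - <<'E'
from h import *
st()
E
```

```text
t: 18.52
tcp_pos: [0.4956, -0.3241, 0.049]
ee_rot: [[0.64, 0.445, 0.626], [-0.517, -0.352, 0.78], [0.568, -0.823, 0.005]]
contact_force: [0.9, 0.7, -2.0]
finger_gap: 0.593
t 18.52 tcp [0.4956, -0.3241, 0.049] y [0.445, -0.352, -0.823] zax [0.626, 0.78, 0.005] F [0.9, 0.7, -2.0] gap 0.593 q [0.711, 0.749, -0.463, 2.469, 2.501, 0.766, -1.159]
```

```bash
python3 -m crank '[[1,[0,0,-5],0],[1,[0,0,-4],0],[1,[0,0,-3],0],[1,[0,0,0],0]]' 30;  python3 - <<'E'
from h import *
st()
for n in ["top","side"]: snap(n,n[0]+"9")
row=np.array([.629,.777]);perp=np.array([.777,-.629])
for n in ["s9","t9"]:
    d=load(n); W=cloud(d); hsv=cv2.cvtColor(d["pixels"],cv2.COLOR_RGB2HSV)
    R=(W[...,:2]-[.489,-.320])@row
    for nm,c0,lo,hi in (("a",.11,.066,.082),("b",-.11,.066,.082),("held",0,.07,.092)):
        a=(abs(R-c0)<.036)&(abs((W[...,:2]-[.489,-.320])@perp)<.036)&(W[...,2]>lo)&(W[...,2]<hi)&(hsv[...,1]>100)
        p=W[a]
        if len(p)>10: c,r=cv2.minEnclosingCircle(p[:,:2].astype(np.float32)); print(n,nm,len(p),np.round(c,4),round(r,4),"row/perp",((np.array(c)-[.489,-.320])@row).round(4),((np.array(c)-[.489,-.320])@perp).round(4),"z",p[:,2].max().round(4))
E
```

```text
t: 18.85
tcp_pos: [0.4955, -0.3236, 0.0365]
ee_rot: [[0.641, 0.445, 0.625], [-0.517, -0.351, 0.78], [0.567, -0.824, 0.005]]
contact_force: [-0.2, 0.1, -3.1]
finger_gap: 0.598
t 18.85 tcp [0.4955, -0.3236, 0.0365] y [0.445, -0.351, -0.824] zax [0.625, 0.78, 0.005] F [-0.2, 0.1, -3.1] gap 0.598 q [0.712, 0.781, -0.466, 2.471, 2.516, 0.798, -1.169]
s9 a 245 [ 0.5568 -0.2327] 0.0294 row/perp 0.1105 -0.0023 z 0.0788
s9 b 319 [ 0.4192 -0.4046] 0.0282 row/perp -0.1097 -0.001 z 0.0803
s9 held 289 [ 0.487  -0.3183] 0.0289 row/perp 0.0001 -0.0026 z 0.0855
t9 a 241 [ 0.5592 -0.2326] 0.0268 row/perp 0.1121 -0.0005 z 0.0775
t9 b 220 [ 0.4213 -0.4034] 0.0271 row/perp -0.1074 -0.0001 z 0.0781
t9 held 222 [ 0.4832 -0.3197] 0.0333 row/perp -0.0034 -0.0047 z 0.0863
```

```bash
python3 -m crank '[[1,[1,-1,-2],0],[1,[0,0,-2],0],[1,[0,0,0],0]]' 30;  python3 - <<'E'
from h import *
st()
E
python3 -m crank '[[1,[0,0,-2],0],[1,[0,0,0],0]]' 30;  python3 - <<'E'
from h import *
st()
E
```

```text
t: 19.2
tcp_pos: [0.4967, -0.3249, 0.0331]
ee_rot: [[0.641, 0.446, 0.625], [-0.517, -0.352, 0.78], [0.568, -0.823, 0.005]]
contact_force: [-1.0, -1.0, -3.2]
finger_gap: 0.598
t 19.2 tcp [0.4967, -0.3249, 0.0331] y [0.446, -0.352, -0.823] zax [0.625, 0.78, 0.005] F [-1.0, -1.0, -3.2] gap 0.598 q [0.713, 0.789, -0.466, 2.469, 2.521, 0.805, -1.17]
t: 19.37
tcp_pos: [0.4966, -0.3248, 0.0311]
ee_rot: [[0.641, 0.446, 0.625], [-0.517, -0.352, 0.78], [0.568, -0.823, 0.005]]
contact_force: [0.2, 0.1, -2.7]
finger_gap: 0.597
t 19.37 tcp [0.4966, -0.3248, 0.0311] y [0.446, -0.352, -0.823] zax [0.625, 0.78, 0.005] F [0.2, 0.1, -2.7] gap 0.597 q [0.713, 0.795, -0.466, 2.469, 2.523, 0.81, -1.172]
```

```bash
python3 -m crank '[[1,[0,0,-1],0],[1,[0,0,0],0]]' 30;  python3 -m crank '[[1,[0,0,-1],0],[1,[0,0,0],0]]' 30
```

```text
t: 19.53
tcp_pos: [0.4966, -0.3248, 0.0302]
ee_rot: [[0.641, 0.446, 0.625], [-0.517, -0.352, 0.78], [0.568, -0.823, 0.005]]
contact_force: [-0.4, 0.4, -2.5]
finger_gap: 0.595
t: 19.7
tcp_pos: [0.4967, -0.3247, 0.03]
ee_rot: [[0.64, 0.447, 0.625], [-0.516, -0.353, 0.781], [0.569, -0.822, 0.005]]
contact_force: [-2.1, 2.0, 7.0]
finger_gap: 0.6
```

Contact felt: the force went from −2.5 to +7 N at TCP z = 0.030, as predicted. Release, then retreat along the slant.

```bash
python3 -m crank '[[0.15,[0,0,0.5],0],[0.15,[0,0,0],0],[0.15,[0,0,0],0],[0.15,[0,0,0],0],[0.15,[0,0,0],0]]' 10;  python3 - <<'E'
from h import *
st(); snap("wrist","w10")
E
```

```text
t: 20.12
tcp_pos: [0.4967, -0.3249, 0.0299]
ee_rot: [[0.64, 0.446, 0.625], [-0.517, -0.352, 0.78], [0.568, -0.823, 0.005]]
contact_force: [-1.3, -0.6, -0.5]
finger_gap: 0.846
t 20.12 tcp [0.4967, -0.3249, 0.0299] y [0.446, -0.352, -0.823] zax [0.625, 0.78, 0.005] F [-1.3, -0.6, -0.5] gap 0.846 q [0.713, 0.798, -0.466, 2.469, 2.524, 0.813, -1.173]
```

View pics/w10.png

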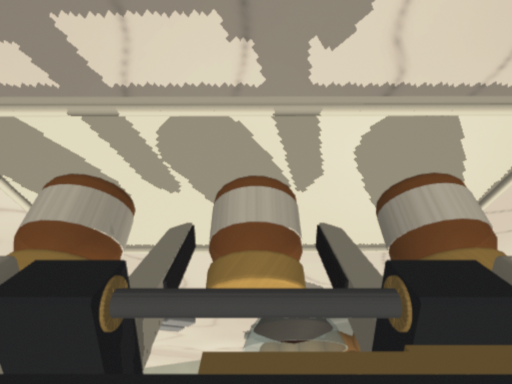

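The jar stands on its own at (255,230), with both fingers clear of it. Back away along the slant, then up.

```bash
python3 -m crank '[[0.15,[-5,4,9],0],[0.15,[-7,5,13],0],[0.15,[-9,7,16],0],[0.15,[-9,7,16],0],[0.15,[-5,4,25],0],[0.15,[0,0,35],0],[0.15,[0,0,40],0],[0.15,[0,0,40],0]]' 10;  python3 - <<'E'
from h import *
st()
for n in ["top","side","wrist"]: snap(n,n[0]+"11")
row=np.array([.629,.777]);perp=np.array([.777,-.629])
for n in ["s11","t11","w11"]:
    d=load(n); W=cloud(d); hsv=cv2.cvtColor(d["pixels"],cv2.COLOR_RGB2HSV)
    R=(W[...,:2]-[.489,-.320])@row
    for nm,c0,lo,hi in (("a",.11,.066,.082),("b",-.11,.066,.082),("new",0,.066,.082)):
        a=(abs(R-c0)<.036)&(abs((W[...,:2]-[.489,-.320])@perp)<.036)&(W[...,2]>lo)&(W[...,2]<hi)&(hsv[...,1]>100)
        p=W[a]
        if len(p)>10: c,r=cv2.minEnclosingCircle(p[:,:2].astype(np.float32)); print(n,nm,len(p),np.round(c,4),round(r,4),"row/perp",((np.array(c)-[.489,-.320])@row).round(4),((np.array(c)-[.489,-.320])@perp).round(4),"z",p[:,2].max().round(4))
E
```

```text
t: 20.83
tcp_pos: [0.4609, -0.2964, 0.2256]
ee_rot: [[0.64, 0.448, 0.625], [-0.518, -0.349, 0.781], [0.567, -0.823, 0.009]]
contact_force: [-1.0, -1.6, -1.6]
finger_gap: 0.849
t 20.83 tcp [0.4609, -0.2964, 0.2256] y [0.448, -0.349, -0.823] zax [0.625, 0.781, 0.009] F [-1.0, -1.6, -1.6] gap 0.849 q [0.567, 0.273, -0.251, 2.44, 2.103, 0.286, -0.809]
s11 a 244 [ 0.557  -0.2332] 0.0276 row/perp 0.1102 -0.0017 z 0.079
s11 b 319 [ 0.42   -0.4051] 0.0277 row/perp -0.1095 -0.0001 z 0.0779
s11 new 281 [ 0.4894 -0.3195] 0.0285 row/perp 0.0006 -0.0 z 0.0783
t11 a 249 [ 0.5592 -0.2333] 0.0271 row/perp 0.1115 0.0 z 0.0799
t11 b 196 [ 0.422  -0.4034] 0.027 row/perp -0.107 0.0004 z 0.0774
t11 new 247 [ 0.4923 -0.3198] 0.0271 row/perp 0.0022 0.0024 z 0.0778
w11 a 1636 [ 0.5584 -0.2351] 0.0275 row/perp 0.1096 0.0005 z 0.0728
w11 b 1662 [ 0.422  -0.4056] 0.028 row/perp -0.1087 0.0018 z 0.0731
w11 new 1609 [ 0.4908 -0.3219] 0.0274 row/perp -0.0003 0.0026 z 0.0729
```

View pics/s11.png

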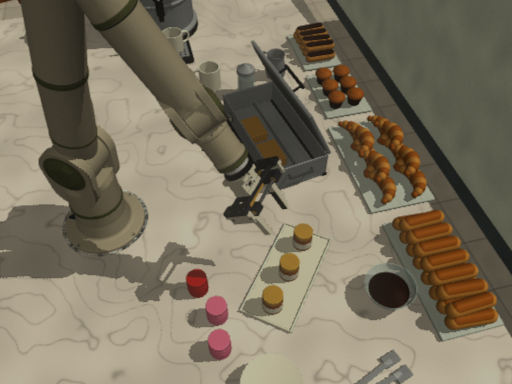

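View pics/w11.png

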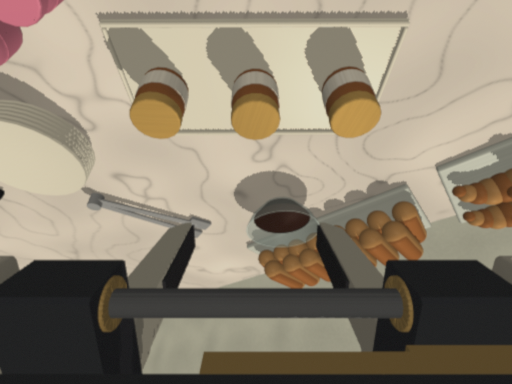

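Row error is under 1 mm, the jar is about 1.5 mm off the line, all three jars are upright, and a and b have not moved. One lid check, then I'll hand in.

```bash
python3 -m crank '[[0.15,[0,0,0],0],[0.15,[0,0,0],0]]' 10; python3 - <<'E'
from h import *
c,s=np.cos(np.radians(9.6)),np.sin(np.radians(9.6)); ex=np.array([c,s]);ey=np.array([-s,c]); ctr=np.array([.5857,.2068])
for n in ("s2","s11"):
    d=load(n); W=cloud(d); B=np.stack([(W[...,:2]-ctr)@ex,(W[...,:2]-ctr)@ey,W[...,2]],-1)
    p=B[(abs(B[...,0])<.1)&(abs(B[...,1]-.1)<.06)&(B[...,2]>.1)&(B[...,2]<.3)]
    print(n,len(p),"top z",p[:,2].max().round(3),"minx",p[:,0].min().round(3))
st(); print(bot.finish_job())
E
```

```text
t: 21.15
tcp_pos: [0.4611, -0.297, 0.2227]
ee_rot: [[0.642, 0.445, 0.625], [-0.517, -0.351, 0.781], [0.566, -0.824, 0.004]]
contact_force: [-0.1, -0.2, -0.5]
finger_gap: 0.849
s2 284 top z 0.286 minx 0.011
s11 289 top z 0.286 minx 0.01
t 21.15 tcp [0.4611, -0.297, 0.2227] y [0.445, -0.351, -0.824] zax [0.625, 0.781, 0.004] F [-0.1, -0.2, -0.5] gap 0.849 q [0.566, 0.28, -0.253, 2.441, 2.108, 0.294, -0.815]
the job is handed in; nothing more can be done
None
```

The honey jar is standing on the white platter in the gap between the two jars, the lid is fully up, and the job was handed in at about 21 s of the 69 s allowed. It reports no verdict.

- **Lid:** I raised it by the handle until it hit its stop. After placing, the side view showed its front edge still at 0.286 m, the same as right after opening.
- **Finding the jar:** I did not feel along the floor. With the lid up, the side, top and wrist cameras all showed the jar, so I located it by sight at box (54, −67) mm.
- **Slant:** the moves have no tilt command. I gained a 35° slant by pushing the arm against its upper reach limit, reached in, gripped the jar and lifted it out.
- **Placing:** I set the jar down until the platter pushed back with +7 N, then let go and backed away along the slant.
- **Last checks:**
  - The new jar is within 1 mm of midway between the other two.
  - It is 1 to 2 mm off their line.
  - All three jars are upright, and jars a and b are unmoved within the measuring error.
  - The arm was touching nothing.
- **Disagreements:**
  - The cameras differed from each other by 2 to 4 mm in absolute position, so I judged the placing within each single view.
  - Joint 6 read up to 1.863 rad while pressed against its limit, which is listed as 1.86.
  - At the lid's stop the fingers briefly pressed the handle with about 48 N (−37.5 N along x, 29.6 N along z). The 40 N limit is stated for the arm and the gripper's body.

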